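# Hook and snap the lid onto the cutter tub

## Robot

A 6-joint arm with a two-finger parallel gripper is mounted at the origin on the work surface. World frame = base frame: x ahead of the robot, y to its left, z up, the work surface at z = 0. Lengths are in mm, angles in rad, forces in N, time in s.
With the tool pointing down it reaches from about 350 to 975 mm from the base axis. Payload 7.1 kg.
Tool frame: the origin (TCP) lies between the finger pads; the fingertips stand 19 mm ahead of it and the grasp point (between the pads) is the TCP; y points along the fingers, z is the direction in which the jaws open and shut, and the axes are right-handed (so a half turn about y gives the same grasp; the last joint's range is limited). The gripper opens to 88 mm and grips with 3 to 60 N. Pads are 20 mm wide; open, the fingers measure 115 mm over their backs; the gripper's body (75 mm by 178 mm) begins 61 mm behind the grasp point.
Start: joints at [1.311, 0.423, 1.63, -0, 1.089, -0.019], TCP at [149.018, 606.958, 241.675] pointing down, gripper open.
Joint ranges: [-3, 3], [-0.9, 2.11], [0.09, 2.58], [-1.31, 4.45], [0.11, 2.69], [-2.54, 2.54]. Speed limits (rad/s): [2.39, 2.39, 3.01, 3.14, 3.14, 3.14].

## Interface

Orientations are given as a rotation vector (axis times angle).
In Python, from workcell import ctrl gives the robot as it stands.
- The arm moves only by the tool servo_tool, never from a script. Its argument "moves" is text: rows parted by semicolons, each of 6 numbers parted by spaces: the shift along the world's x, y, z in m, then the turn, a rotation vector about the world's x, y, z in degrees. A call has 1 to 8 rows; each row is the pose to reach, as a shift and turn from the pose commanded when the call began; what a row does not reach only later rows make up. A row lasts 1/8 s, in which the tool goes at most 62.5 mm and 10.7 degrees, less where a joint would pass 70% of its speed; a pose out of reach is approached as far as the arm can. A call with a gripper value outside its range is refused whole. "hand" is the closure in counts, from 0 (fully open) to 255 (shut), set as the call begins (left out, the last holds). The fingers move at their own pace and stop on an object; the grip force is fixed at half the most. Time passes only in rows, so rows that repeat a pose let the fingers close. It gives the time, the measured TCP pose, the force and the opening at its end, in the units of the state.
- ctrl.get_obs(): the state, without advancing time (a new reading comes with each control period).
- ctrl.get_image(name): name is "scene" or "top" or "wrist"; returns a dict with "pixels" (400x640x3 uint8, red, green, blue), "depth" (400x640 float32, mm along the optical axis (not along the pixel's ray), 0 where there is no reading), "vertical_fov" (degrees; the focal length in pixels is half the picture's height over the tangent of half this angle, whatever the lens; pixels are square), "cx", "cy" (the principal point, pixels), "xyz" and "attitude" of the camera in the world; the wrist camera has in their place "T_tool_cam" (4x4, takes a point from camera to tool coordinates, whose origin is the TCP and whose axes are the tool frame's). Camera axes: x right, y up, looking along -z (the intrinsics and any distortion apply to the point x, -y, -z); pixel columns grow to the right and rows downward; lengths in mm; the calibration is good to about 2 mm. A picture is of the moment at which its call begins: read the wrist's pose just before it.
- ctrl.close_job(): hands the job in, once; it reports no verdict.
The state is a dict: "t": time; "qpos": joint angles; "qvel": joint speeds; "joint_torque": joint torques, N m; "ee_pos": TCP position; "orientation": TCP orientation; "ft_force": force on the tool from outside, world axes, zero at the start; "moment": the same for the moment, N m; "width": finger opening in mm.
Only numpy, scipy, OpenCV 4.12 (cv2) and the standard library are available. Lean on these libraries where they do the work, as an engineer would, in place of code of your own. Each camera call takes 0.05 s, during which the arm holds its last target.

## Task

Close the tub of pastry cutters with the oblong lid that belongs to it: hook the lid's tongue under the tub's fixed lip, then press the other end down until the spring latch snaps over it and the lid lies flat and fully home. Press gently, no harder than the snap needs, because the lid cracks under a heavy push, and leave the square lid and the other things where they are.

Things in the scene. Friction and masses are not known exactly. Their poses are not given: they have to be found in the camera images.
- holder: Steel holder screwed to the bench, 238 x 130 mm; in it a white oblong tub of pastry cutters. Origin: centre of its underside, on the bench; x along its length to the tub's hook lip, pointing away from the robot within 21 degrees; z up. The tub is clamped immovably anywhere from 18 mm short of to 18 mm past the middle along x; this shift is NOT reported: find the tub by touch or sight.
- corner_mid (a point): Inner corner under the tub's hook lip, mid-width, if the tub were clamped at the middle: (71, 0, 60) mm in the holder frame; really up to 18 mm off along x. Here the flat deck (rim height, 60 mm up; it starts 49 mm before the corner, 22 to 71 mm) meets the upright back stop. The lid's tongue edge ends here.
- lip_mid (a point): Lower front edge of the rigid hook lip, for a tub at the middle: (62, 0, 69) mm in the holder frame, shifting with the tub. The lip reaches from here 9 mm back to the stop, is 110 mm wide, 9 mm clear above the deck, its top 13 mm above the deck. The lid's 4 mm edge goes under it only when pushed in along +x, level or tilted (tongue end low) by up to 20 degrees.
- cheek_mid (a point): Foot of the tub's left cheek, for a tub at the middle: (0, 50, 60) mm in the holder frame; twin at y = -50 mm. The lid seats on the flat rim (60 mm up) between the cheeks. They run 54 mm back and 50 mm ahead of here: upright for 5 mm, then flaring outward to 12 mm above the rim, so that they centre the lid sideways (2 mm play each side).
- latch (a joint): Spring latch at the tub's -x end, 40 mm wide: how far it is pushed out (along the tub's -x), 0 to 0.008 m; 0 when free or snapped over the lid. Spring force 2 N at 0, 6 N at 4.5 mm. The lid's edge, pushed down, wedges it out and it springs back over the edge: some 7 to 14 N on the lid's pad. A hooked lid just laid down stops on the slope with its pad end 8 to 18 mm too high.
- nose_mid (a point): Tip of the latch's steel nose (40 mm wide), latch at 0, for a tub at the middle: (-65.5, 0, 67) mm in the holder frame, shifting with the tub. From the tip the nose slopes up and outward, 65 degrees from level, to 12 mm above the tip, where it ends 6 mm farther out; a lid not hooked home sits on its top and will not snap.
- lid: The tub's lid: loose white oblong plate 140 (x) x 96 (y) x 4 mm, 0.15 to 0.27 kg, flat on the bench. Origin: centre of its underside; z up; x along its length to the tongue, pointing away from the robot within 30 degrees. Bar grip on its centre: 22 mm thick along x, 54 mm long along y, top 38 mm above the underside, on a 30 x 64 mm foot 7 mm high. Home: underside 60 mm above the bench, in line with the holder.
- lid_tongue (a point): Middle of the lower edge of the tongue, at (70, 0, 0) mm in the lid frame. The tongue is the last 12 mm of the plate at +x, 86 mm wide.
- lid_pad (a point): Middle of the flat pressing pad (24 x 60 mm, three fine grey ridges) near the lid's other end, on its top face at (-49, 0, 6) mm in the lid frame. There is room to press it from above with the closed fingertips.
- spare_lid: Square white lid, 108 x 108 mm, with the same grip but no tongue or pad; it does not belong to this tub. Origin: centre of its underside. Leave it alone.
- pinch_bowl: Bystander: small white ceramic bowl, 72 mm across, 34 mm high. Origin: centre of its underside.
- measure_cup: Bystander: steel cup with a handle at its +y, 68 mm across, 60 mm high. Origin: centre of its underside.
- cutter_ring: Bystander: steel pastry ring, 68 mm across, 40 mm high. Origin: centre of its underside.
- pastry_brush: Bystander: flat pastry brush with a wooden handle, 190 mm long, lying along its x. Origin: under its middle.
- bench_scraper: Bystander: steel dough scraper with a wooden grip, 92 x 150 mm, 20 mm high. Origin: near the centre of its underside.
- small_tub: Bystander: empty white tub without lip or latch, 130 x 100 mm, 55 mm high. Origin: centre of its underside.
Things that resemble listed ones, but are neither listed nor needed, are in the scene too. What is shaped like the lid but pink or red is not meant.

How it is judged:
By the outcome, as a careful person would: the job done as asked, in the order asked, and still so for the second after the job is handed in, with the robot touching nothing.
It also fails if it takes over 45 s, if anything falls off the work surface, if the arm or the gripper's body presses on something with over 40 N, if the wrist force passes 120 N, or if a joint passes its speed limit or range.

## Working session

There is one attempt and no reset: what is moved stays moved. The work goes in short steps, Python scripts to look and compute and a tool call to move; the robot and the scene stay as the last step left them, time stands still between calls to the robot, and variables do not carry over. Pictures are saved under pics/ and viewed, and the job is handed in when it is done.

Besides the shell and the picture viewer there is one more tool, called after "Emit:" as name(argument=value, ...), one argument or row to a line, values as JSON. servo_tool: Moves the arm, as the interface text tells. Its arguments: {"type":"object","properties":{"moves":{"type":"string"},"hand":{"type":"number"}},"required":["moves"]}

```bash
ls; mkdir -p pics; cat > h.py <<'E'
import numpy as np, cv2
from scipy.spatial.transform import Rotation as R
from workcell import ctrl
def snap(name,fn):
    o=ctrl.get_obs()
    d=ctrl.get_image(name)
    cv2.imwrite(f'pics/{fn}.png',d['pixels'][:,:,::-1])
    d['obs']=o
    np.save(f'pics/{fn}.npy',d,allow_pickle=True)
    return d
E
python3 - <<'E'
from h import *
o=ctrl.get_obs(); print(o)
for n in ['scene','top']:
    d=snap(n,n+'1'); print({k:v for k,v in d.items() if k not in('pixels','depth','obs')})
E
```

```text
pics
{'t': 0.0, 'qpos': array([ 1.31100511e+00,  4.23803121e-01,  1.63069547e+00, -1.88924546e-05,
        1.08863071e+00, -1.90076484e-02]), 'qvel': array([-0.0010177 , -0.001376  ,  0.0021602 ,  0.00048906, -0.00018063,
        0.00047445]), 'joint_torque': array([ 1.48952236e-03, -5.44621575e+01, -2.73665768e+01,  6.44245720e-02,
        2.28549406e-02, -1.50837327e-04]), 'ee_pos': array([148.88546595, 606.45159126, 240.92309347]), 'orientation': array([-1.56404421,  0.18921606, -0.18890602]), 'ft_force': array([-0.22400247, -0.58219663,  0.99541127]), 'moment': array([-0.0262034 , -0.03564237,  0.00945307]), 'width': 87.6488518544333}
{'vertical_fov': 55.31559700138454, 'cx': 317.0107392951907, 'cy': 196.7692278037676, 'xyz': array([1350.44697448, -380.29619932, 1047.09620435]), 'attitude': array([0.68065867, 0.42100037, 1.10341954])}
{'vertical_fov': 54.40669069282666, 'cx': 324.9189254997645, 'cy': 199.83375884345088, 'xyz': array([ 300.57577132,  -15.04033398, 1432.00012947]), 'attitude': array([ 0.13959766, -0.1307176 , -1.54977422])}
```

View pics/scene1.png

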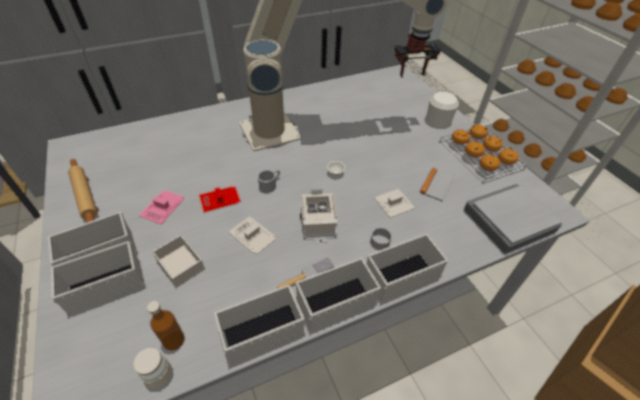

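View pics/top1.png

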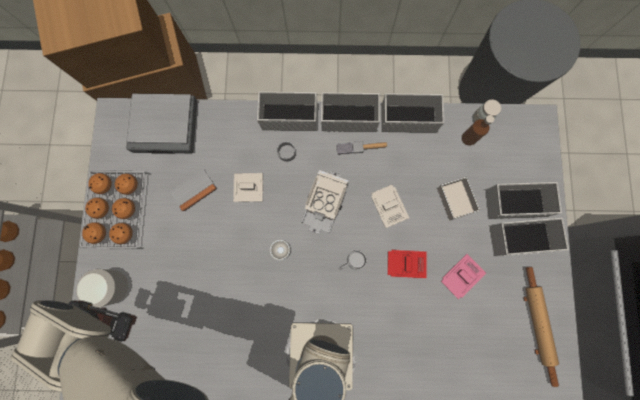

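```bash
cat >> h.py <<'E'
def cam_pose(d):
    if 'xyz' in d: return R.from_rotvec(d['attitude']).as_matrix(), np.array(d['xyz'])
    o=d['obs']; Rt=R.from_rotvec(o['orientation']).as_matrix(); T=np.array(d['T_tool_cam'])
    return Rt@T[:3,:3], Rt@T[:3,3]+o['ee_pos']
def f_of(d): return 200/np.tan(np.radians(d['vertical_fov'])/2)
def w(d,u,v,z=None,depth=None):
    u=np.asarray(u,float);v=np.asarray(v,float)
    f=f_of(d); ray=np.stack([(u-d['cx'])/f,-(v-d['cy'])/f,-np.ones_like(u)],-1)
    M,p=cam_pose(d); rw=ray@M.T
    if z is not None: s=(z-p[2])/rw[...,2]
    else: s=d['depth'][v.astype(int),u.astype(int)] if depth is None else depth
    return p+rw*np.asarray(s)[...,None]
def cloud(d):
    v,u=np.mgrid[0:400,0:640]; return w(d,u,v,depth=d['depth'])
def crop(d,fn,u0,u1,v0,v1,k):
    im=d['pixels'][v0:v1,u0:u1,::-1]
    cv2.imwrite(f'pics/{fn}.png',cv2.resize(im,None,fx=k,fy=k,interpolation=cv2.INTER_CUBIC))
def load(fn): return np.load(f'pics/{fn}.npy',allow_pickle=True).item()
E
python3 - <<'E'
from h import *
d=load('top1'); print(d.keys())
crop(d,'top1c',280,430,160,250,5)
for u,v in [(200,300),(326,200),(390,206),(384,192),(248,187),(450,300),(318,222)]: print(u,v,w(d,u,v).round(1))
E
```

```text
dict_keys(['pixels', 'depth', 'vertical_fov', 'cx', 'cy', 'xyz', 'attitude', 'obs'])
200 300 [1.787e+02 4.361e+02 2.000e-01]
326 200 [543.1  -9.   36.6]
390 206 [ 524.8 -241.4   36.9]
384 192 [ 582.3 -224.7    5.7]
248 187 [587.1 278.   35.1]
450 300 [ 194.5 -457.1    1.5]
318 222 [465.8  19.3   5. ]
```

View pics/top1c.png

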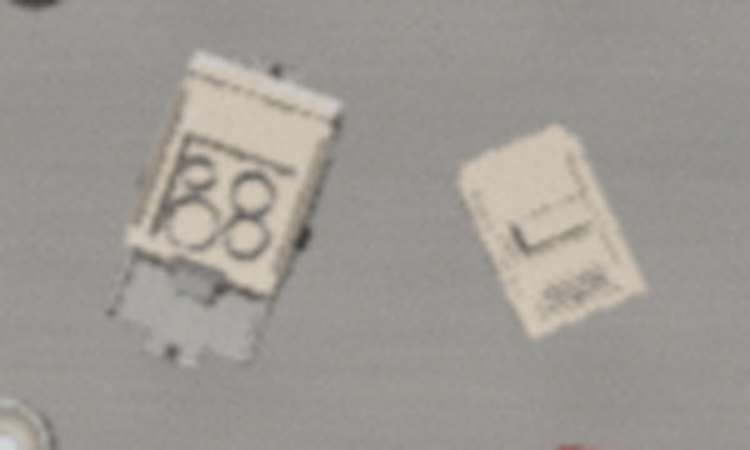

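```bash
python3 - <<'E'
from h import *
o=ctrl.get_obs(); M=R.from_rotvec(o['orientation']).as_matrix(); print(M.round(3))
d=ctrl.get_image('wrist'); print(d['T_tool_cam'].round(3),d['vertical_fov'],d['cx'],d['cy'])
t=load('top1')
def p(cu,cv,z): return w(t,280+(cu-2)/5,160+(cv-2)/5,z)[:2]
L={k:p(*c) for k,c in dict(br=(645,290,4),bl=(535,338,4),tl=(460,180,4),tr=(565,125,4)).items()}
c=sum(L.values())/4; x=(L['tl']+L['tr']-L['bl']-L['br'])/2
print('lid',L,c,np.linalg.norm(x),np.degrees(np.arctan2(x[1],x[0])))
H={k:p(*c) for k,c in dict(tl=(198,55,73),tr=(342,105,73),bl=(130,235,60),br=(272,295,60)).items()}
print(H); x=(H['tl']+H['tr']-H['bl']-H['br'])/2; y=H['tl']-H['tr'];y2=H['bl']-H['br']
print(np.degrees(np.arctan2(x[1],x[0])),np.degrees(np.arctan2(-y[0],y[1])),np.degrees(np.arctan2(-y2[0],y2[1])),np.linalg.norm(x),np.linalg.norm(y))
E
```

```text
[[ 0.971 -0.     0.238]
 [-0.238 -0.001  0.971]
 [-0.    -1.    -0.001]]
[[ 1.00000e-03 -9.60000e-01 -2.80000e-01 -7.74260e+01]
 [-0.00000e+00  2.80000e-01 -9.60000e-01 -1.43621e+02]
 [ 1.00000e+00  1.00000e-03 -0.00000e+00  3.81000e-01]
 [ 0.00000e+00  0.00000e+00  0.00000e+00  1.00000e+00]] 71.486095912342 313.66406928755526 201.19065960466403
lid {'br': array([ 487.83396481, -314.87775494]), 'bl': array([ 450.91543505, -233.34984376]), 'tl': array([ 568.22744531, -178.62035065]), 'tr': array([ 611.45688542, -257.42401695])} [ 529.60843265 -246.06799158] 132.88596450911112 24.9674544222456
{'tl': array([643.56766457,  17.10600602]), 'tr': array([608.46203517, -86.57983684]), 'bl': array([513.93207616,  63.34716357]), 'br': array([472.51057182, -38.56296847])}
-19.540000171256793 -18.70491205188525 -22.11934680036535 140.90870937670186 109.46761725156745
```

Emit:
servo_tool(
  moves="0.028 -0.036 0.01 0 0 -6; 0.06 -0.078 0.02 0 0 -14; 0.092 -0.12 0.02 0 0 -22; 0.124 -0.165 0.02 0 0 -30; 0.156 -0.21 0.02 0 0 -38; 0.188 -0.255 0.02 0 0 -46; 0.22 -0.3 0.02 0 0 -54; 0.25 -0.345 0.02 0 0 -60",
)

```text
t: 1.15
ee_pos: [399.8, 260.4, 261.7]
orientation: [-1.328, 1.001, -1.001]
ft_force: [1.2, 0.6, -0.1]
width: 87.9
```

Emit:
servo_tool(
  moves="0.027 -0.045 0 0 0 -6; 0.054 -0.09 0 0 0 -12; 0.081 -0.135 0 0 0 -18; 0.108 -0.18 0 0 0 -24; 0.135 -0.225 0 0 0 -30; 0.155 -0.26 0 0 0 -36; 0.155 -0.26 0 0 0 -36",
)

```text
t: 2.02
ee_pos: [554.9, -0.2, 261.4]
orientation: [-1.023, 1.461, -1.462]
ft_force: [-0.3, -0.0, -0.8]
width: 87.8
```

```bash
python3 - <<'E'
from h import *
d=snap('wrist','wh1'); print(d['obs']['t'],d['obs']['ee_pos'],R.from_rotvec(d['obs']['orientation']).as_matrix().round(3))
E
```

```text
2.025 [ 5.54924649e+02 -1.69739416e-01  2.61351219e+02] [[-0.342  0.     0.94 ]
 [-0.94  -0.    -0.342]
 [ 0.    -1.     0.   ]]
```

View pics/wh1.png

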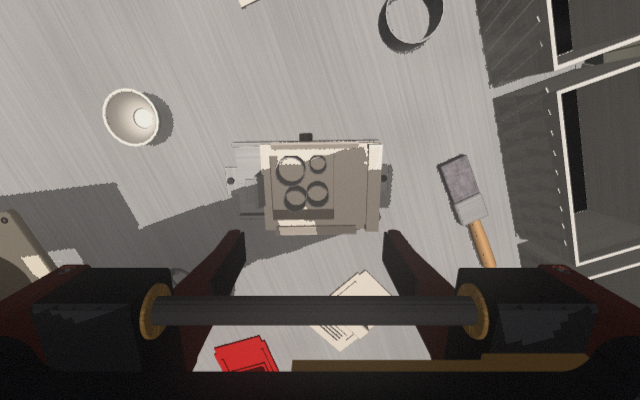

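```bash
python3 - <<'E'
from h import *
d=load('wh1'); crop(d,'wh1c',215,405,120,250,4)
P=cloud(d); 
for v in (185,):
  for u in range(224,400,4): print(u,v,P[v,u].round(1))
E
```

```text
224 185 [423.8  31.2   1.6]
228 185 [430.3  29.5   4.1]
232 185 [436.5  27.6   5.9]
236 185 [441.1  25.3   3.2]
240 185 [446.7  23.3   3.3]
244 185 [452.3  21.3   3.3]
248 185 [477.6  27.8  67.8]
252 185 [482.9  26.4  69.9]
256 185 [490.8  26.4  81.6]
260 185 [492.9  23.4  72.8]
264 185 [494.7  20.1  61.6]
268 185 [499.2  18.1  60.3]
272 185 [493.1   8.5  11.9]
276 185 [498.8   6.6  12.9]
280 185 [504.1   4.6  12.5]
284 185 [515.2   8.2  43.6]
288 185 [519.4   5.4  38.4]
292 185 [524.6   3.7  39.5]
296 185 [530.1   2.4  42.3]
300 185 [531.5  -5.1  13.4]
304 185 [536.8  -7.3  12.5]
308 185 [542.2  -9.2  12.7]
312 185 [549.4  -6.8  33.2]
316 185 [555.   -7.4  39.2]
320 185 [560.   -9.2  39.4]
324 185 [564.5 -14.1  26.3]
328 185 [569.4 -19.3  11.9]
332 185 [574.8 -21.   13.1]
336 185 [580.3 -11.1  62. ]
340 185 [585.1 -13.2  60.3]
344 185 [589.9 -15.1  59.7]
348 185 [594.6 -16.5  61.2]
352 185 [599.3 -18.1  61.8]
356 185 [604.1 -19.7  62.1]
360 185 [609.  -21.9  60.4]
364 185 [613.7 -23.5  60.9]
368 185 [617.  -21.4  74.6]
372 185 [621.7 -23.5  73. ]
376 185 [626.2 -25.   73.7]
380 185 [630.7 -26.4  74.3]
384 185 [646.9 -49.5   4. ]
388 185 [653.  -52.6   0.7]
392 185 [658.8 -54.9  -0. ]
396 185 [ 6.644e+02 -5.690e+01 -1.000e-01]
```

View pics/wh1c.png

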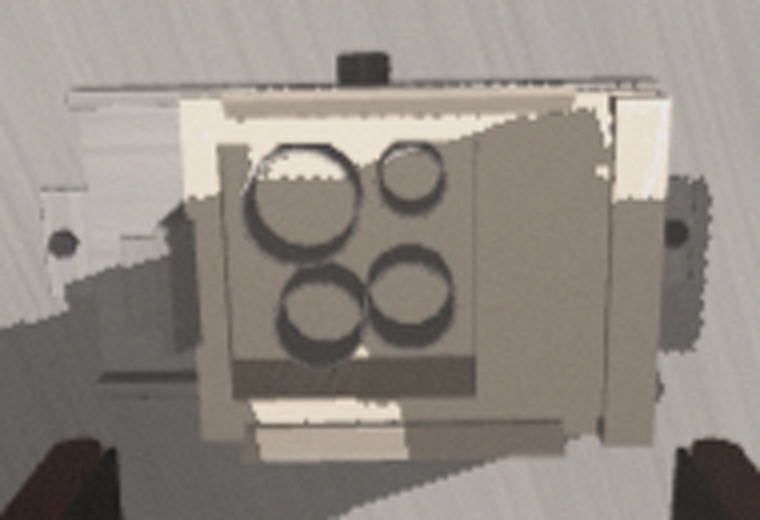

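```bash
cat >> h.py <<'E'
def cw(d,u0,v0,k,cu,cv,z): return w(d,u0+(cu-(k-1)/2)/k,v0+(cv-(k-1)/2)/k,z)[:2]
E
python3 - <<'E'
from h import *
d=load('wh1')
p=lambda a,b,z:cw(d,215,120,4,a,b,z)
def yawy(a,b): v=a-b; return np.degrees(np.arctan2(-v[0],v[1]))
def yawx(a,b): v=b-a; return np.degrees(np.arctan2(v[1],v[0]))
lt,lb=p(614,98,73),p(602,445,73); ot,ob=p(671,98,73),p(655,445,73)
print('lip',lt,lb,np.linalg.norm(lt-lb),yawy(lt,lb)); print('outer',ot,ob,np.linalg.norm(ot-ob),yawy(ot,ob), np.linalg.norm(ot-lt))
bt,bb=p(180,98,60),p(203,440,60); print('tubback',bt,bb,yawy(bt,bb),np.linalg.norm(bt-bb))
o1,o2=p(217,145,60),p(233,398,60);print('opening back',o1,o2,yawy(o1,o2))
o1,o2=p(474,140,60),p(474,398,60);print('deck start',o1,o2,yawy(o1,o2))
c1,c2=p(222,95,72),p(575,95,72);print('cheek top outer',c1,c2,yawx(c1,c2),np.linalg.norm(c1-c2))
c1,c2=p(258,460,72),p(565,457,72);print('cheek bot outer',c1,c2,yawx(c1,c2))
P=cloud(d); Z=P[...,2]
m=(Z>71)&(Z<76); 
m[:, :360]=False; m[:,390:]=False; m[:140]=False;m[235:]=False
q=P[m][:,:2].astype(np.float32); print(cv2.minAreaRect(q),len(q))
m=(Z>1.5)&(Z<90); m[:130]=False;m[245:]=False;m[:,:220]=False;m[:,400:]=False
q=P[m][:,:2].astype(np.float32); print(cv2.minAreaRect(q),len(q))
m=(Z>57)&(Z<62.5); m[:150]=False;m[225:]=False;m[:,:335]=False;m[:,370:]=False
print(np.median(Z[m]))
E
```

```text
lip [631.58799258  25.24311563] [596.09019071 -78.38404391] 109.53849612345196 -18.909053554846427
outer [647.30446194  19.51033807] [612.07911281 -84.21550945] 109.54394855164107 -18.757512645995416 16.72937977300702
tubback [509.21626951  68.74810134] [472.29301852 -37.02253443] -19.2434775588104 112.03014707497351
opening back [514.32840361  51.70911367] [487.35335696 -26.69590812] -18.985647271279102
deck start [589.33498167  25.98115884] [561.95853187 -53.90631444] -18.915953782267312
cheek top outer [523.65806344  65.44814987] [621.21541773  29.86285879] -20.040087047062922 103.84483769866213
cheek bot outer [490.08321315 -45.71232427] [583.67812702 -78.73383465] -19.433508456683878
((621.345458984375, -29.670360565185547), (110.2303466796875, 16.631032943725586), 70.8035659790039) 1174
((539.0538330078125, -19.5343017578125), (175.01516723632812, 279.2831115722656), 69.94207763671875) 14413
60.6376231997354
```

Emit:
servo_tool(
  moves="-0.004 -0.04 0 0 0 8; -0.009 -0.09 0 0 0 17; -0.014 -0.14 -0.02 0 0 26; -0.019 -0.19 -0.04 0 0 35; -0.025 -0.246 -0.06 0 0 45; -0.025 -0.246 -0.06 0 0 45; -0.025 -0.246 -0.06 0 0 45",
)

```text
t: 2.95
ee_pos: [528.9, -242.7, 201.7]
orientation: [-1.385, 0.881, -0.879]
ft_force: [0.4, 0.4, -1.0]
width: 87.8
```

```bash
python3 - <<'E'
from h import *
d=snap('wrist','wl1'); print(d['obs']['t'],d['obs']['ee_pos'],R.from_rotvec(d['obs']['orientation']).as_matrix().round(3))
crop(d,'wl1c',210,410,110,260,4)
E
```

```text
2.95 [ 528.90374595 -242.67676625  201.66984702] [[ 0.425 -0.001  0.905]
 [-0.905  0.001  0.425]
 [-0.001 -1.    -0.   ]]
```

View pics/wl1.png

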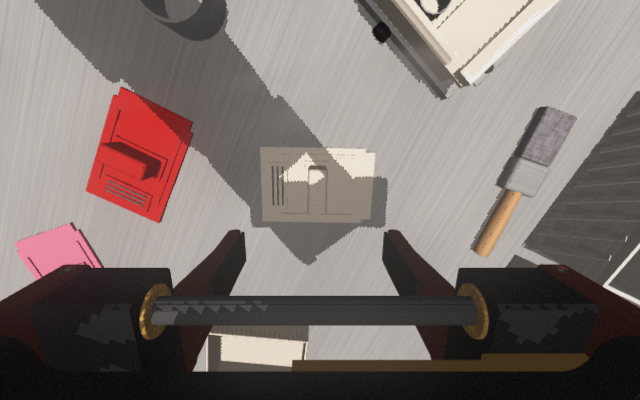

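View pics/wl1c.png

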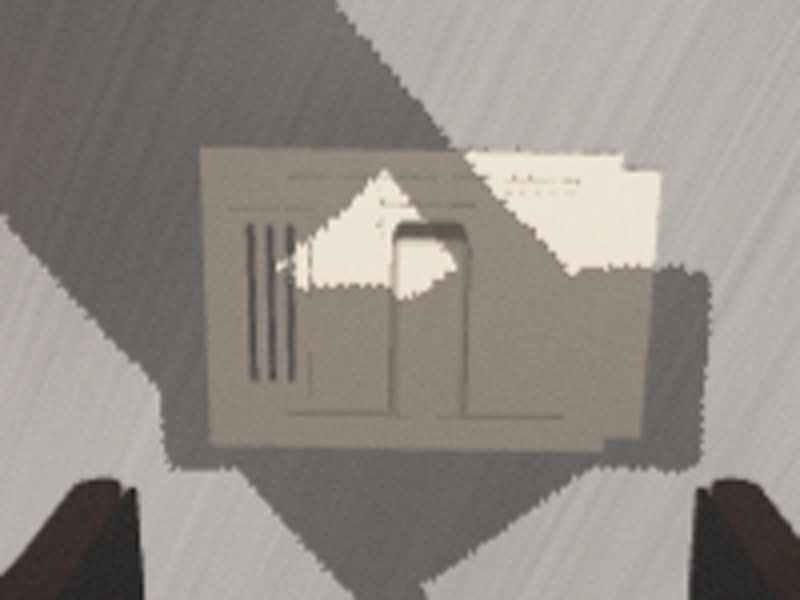

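```bash
python3 - <<'E'
from h import *
d=load('wl1'); p=lambda a,b,z=4:cw(d,210,110,4,a,b,z)
a,b,c,e=p(201,147),p(211,443),p(662,172),p(641,439); s,t=p(623,152),p(604,451)
g=lambda v:np.degrees(np.arctan2(v[1],v[0]))
print('len',np.linalg.norm((c+e-a-b)/2),'w pad',np.linalg.norm(a-b),'w tongue',np.linalg.norm(c-e),'sh',np.linalg.norm(s-t))
print('yaw',g(c+e-a-b),g(a-b)-90,g(c-e)-90,g(s-a),g(t-b))
print('centre',(a+b+c+e)/4,'from pad/tongue mids',(a+b)/2,(c+e)/2)
l,r=p(392,300,38),p(467,300,38);print('grip',l,r,np.linalg.norm(l-r),(l+r)/2)
P=cloud(d);m=(P[...,2]>34)&(P[...,2]<42);m[:160]=False;m[225:]=False;m[:,:295]=False;m[:,335:]=False
print(m.sum(),cv2.minAreaRect(P[m][:,:2].astype(np.float32)),P[m].mean(0))
m=(P[...,2]>2.5)&(P[...,2]<45);m[:140]=False;m[228:]=False;m[:,:250]=False;m[:,385:]=False
print(m.sum(),cv2.minAreaRect(P[m][:,:2].astype(np.float32)))
E
```

```text
len 140.11453815106458 w pad 95.16730733346417 w tongue 86.28017869844675 sh 96.44360747568699
yaw 23.86145572276001 23.979461384084914 24.099981821917524 24.4410020835093 23.870213265680412
centre [ 533.16831794 -242.73649337] from pad/tongue mids [ 469.09910307 -271.07651201] [ 597.2375328  -214.39647473]
grip [ 519.3261008  -238.78682351] [ 538.54913875 -229.77782439] 21.22939596805234 [ 528.93761978 -234.28232395]
861 ((532.689697265625, -242.34414672851562), (21.84505271911621, 53.512107849121094), 23.304677963256836) [ 532.16558747 -241.67202453   38.3476638 ]
8261 ((531.8702392578125, -242.0921630859375), (164.9958953857422, 109.90349578857422), 24.48802947998047)
```

Emit:
servo_tool(
  moves="0.004 0.0015 -0.04 0 0 -1.2; 0.004 0.0015 -0.09 0 0 -1.2; 0.004 0.0015 -0.13 0 0 -1.2; 0.004 0.0015 -0.16 0 0 -1.2; 0.004 0.0015 -0.172 0 0 -1.2; 0.004 0.0015 -0.172 0 0 -1.2; 0.004 0.0015 -0.172 0 0 -1.2",
  hand=0,
)

```text
t: 3.88
ee_pos: [534.1, -242.5, 31.1]
orientation: [-1.379, 0.893, -0.897]
ft_force: [-0.1, -0.2, -0.1]
width: 87.7
```

Emit:
servo_tool(
  moves="0 0 0 0 0 0; 0 0 0 0 0 0; 0 0 0 0 0 0; 0 0 0 0 0 0; 0 0 0 0 0 0; 0 0 0 0 0 0",
  hand=255,
)

```text
t: 4.62
ee_pos: [533.0, -242.6, 29.6]
orientation: [-1.379, 0.896, -0.895]
ft_force: [0.2, -0.2, 0.5]
width: 31.5
```

Emit:
servo_tool(
  moves="0 0 0 0 0 0; 0 0 0 0 0 0; 0 0 0 0 0 0",
)

```text
t: 5.0
ee_pos: [533.0, -242.5, 29.6]
orientation: [-1.379, 0.895, -0.895]
ft_force: [0.1, -0.8, -1.4]
width: 22.1
```

```bash
cat >> h.py <<'E'
PSI=np.radians(-19.0); X=np.array([np.cos(PSI),np.sin(PSI),0]); Y=np.array([-np.sin(PSI),np.cos(PSI),0]); Zv=np.array([0,0,1.])
C=np.array([622.0,-29.6,60.])
B=np.array([[0,0,1],[-1,0,0],[0,-1,0.]]) # tool axes for yaw0: x->-y, y->-z, z->x
def pose(s,h,th,lat=0,k=29.6,yaw=-19.0):
    """tongue edge s mm before corner, h above deck, tilt th deg (tongue low)"""
    Rl=R.from_euler('z',yaw,degrees=True)*R.from_euler('y',th,degrees=True)
    edge=C-s*X+h*Zv+lat*Y
    return edge+Rl.apply([-70,0,k]), Rl.as_matrix()@B
def rel(p0,M0,p1,M1):
    return (p1-p0)/1000, np.degrees(R.from_matrix(M1@M0.T).as_rotvec())
E
python3 - <<'E'
from h import *
o=ctrl.get_obs(); M0=R.from_rotvec(o['orientation']).as_matrix(); p0=o['ee_pos']; print(p0,M0.round(4), np.degrees(np.arctan2(M0[1,2],M0[0,2])))
for a in [(30,60,0),(30,15,12),(30,1.5,12),(0,1.5,12),(0,0,12)]:
    p,M=pose(*a); print(a,p.round(1),*[x.round(4) for x in rel(p0,M0,p,M)])
    p0_,_=pose(30,60,0)
E
```

```text
[ 532.98489821 -242.54037548   29.6108401 ] [[ 4.068e-01 -1.000e-04  9.135e-01]
 [-9.135e-01  0.000e+00  4.068e-01]
 [-1.000e-04 -1.000e+00 -1.000e-04]] 24.00377701125335
(30, 60, 0) [527.4   3.  149.6] [-0.0055  0.2455  0.12  ] [-3.40000e-03 -4.40000e-03 -4.30038e+01]
(30, 15, 12) [5.347e+02 5.000e-01 1.185e+02] [0.0017 0.243  0.0889] [ -0.5397  12.2694 -42.8432]
(30, 1.5, 12) [5.347e+02 5.000e-01 1.050e+02] [0.0017 0.243  0.0754] [ -0.5397  12.2694 -42.8432]
(0, 1.5, 12) [563.1  -9.3 105. ] [0.0301 0.2332 0.0754] [ -0.5397  12.2694 -42.8432]
(0, 0, 12) [563.1  -9.3 103.5] [0.0301 0.2332 0.0739] [ -0.5397  12.2694 -42.8432]
```

Emit:
servo_tool(
  moves="0 0 0.02 0 0 0; 0 0 0.06 0 0 0; 0 0.01 0.1 0 0 -3; -0.0005 0.04 0.13 0 0 -9; -0.001 0.08 0.13 0 0 -16; -0.002 0.12 0.13 0 0 -23; -0.003 0.16 0.13 0 0 -30; -0.004 0.19 0.13 0 0 -36",
)

```text
t: 6.0
ee_pos: [528.8, -51.0, 161.0]
orientation: [-1.1, 1.363, -1.364]
ft_force: [0.4, -0.8, -2.1]
width: 21.8
```

Emit:
servo_tool(
  moves="-0.001 0.03 0 0 0 -4; -0.0015 0.05 0 0 0 -7; -0.0015 0.0555 0 0 0 -7; -0.0015 0.0555 0 0 0 -7; -0.0015 0.0555 0 0 0 -7",
)

```text
t: 6.62
ee_pos: [527.6, 2.3, 159.9]
orientation: [-1.034, 1.449, -1.449]
ft_force: [-0.3, 0.6, -1.6]
width: 21.8
```

```bash
python3 - <<'E'
from h import *
d=snap('wrist','wc1'); o=d['obs']; M0=R.from_rotvec(o['orientation']).as_matrix(); p0=o['ee_pos']; print(o['t'],p0,o['width'],np.degrees(np.arctan2(M0[1,2],M0[0,2])))
for a in [(30,10,12),(30,1.5,12)]:
    p,M=pose(*a); print(a,p.round(1),*[x.round(4) for x in rel(p0,M0,p,M)])
crop(d,'wc1c',170,470,60,300,2.6)
E
```

```text
6.625 [527.56724258   2.26101344 159.90294124] 21.827564250464786 -19.002825824984015
(30, 10, 12) [5.347e+02 5.000e-01 1.135e+02] [ 0.0071 -0.0018 -0.0464] [3.91580e+00 1.13576e+01 2.30000e-03]
(30, 1.5, 12) [5.347e+02 5.000e-01 1.050e+02] [ 0.0071 -0.0018 -0.0549] [3.91580e+00 1.13576e+01 2.30000e-03]
```

View pics/wc1c.png

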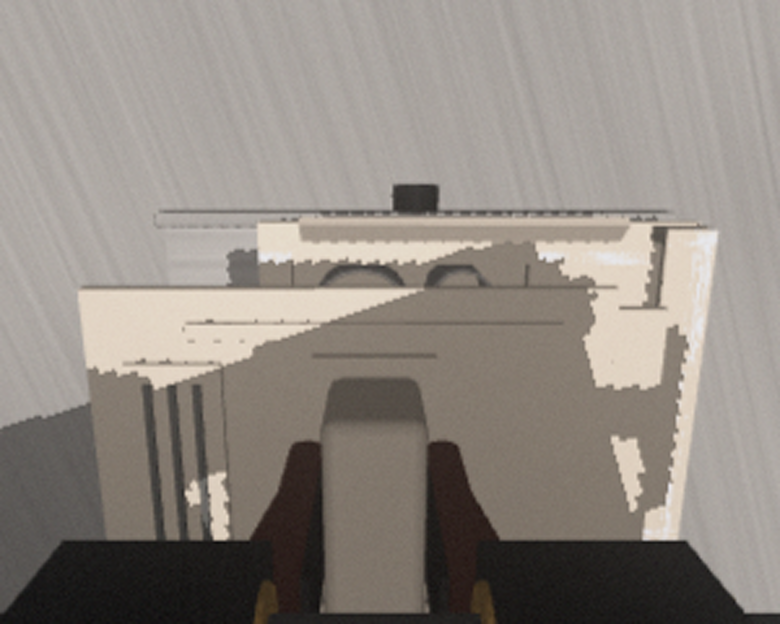

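```bash
python3 - <<'E'
from h import *
d=load('wc1'); o=d['obs']; P=cloud(d)
M=R.from_rotvec(o['orientation']).as_matrix()
def T(u,v):
    p=w(d,u,v); q=p-o['ee_pos']; return np.array([q@X,q@Y,q[2]]).round(1)
k=2.6
for cu,cv in [(82,292),(300,292),(560,292),(612,292),(110,500),(655,325)]:
    u,v=170+cu/k,60+cv/k; print((cu,cv),T(u,v))
for z in (134.3,):
  for cu,cv in [(80,288),(618,288)]:
    q=w(d,170+cu/k-.3,60+cv/k-.3,z)-o['ee_pos']; print(q@X,q@Y)
m=(P[...,2]>128)&(P[...,2]<140); m[:165]=False; m[275:]=False
q=P[m]-o['ee_pos']; A=np.c_[q@X,q@Y,np.ones(len(q))]; print(len(q),np.linalg.lstsq(A,q[:,2],rcond=None)[0])
E
```

```text
(82, 292) [-69.5  46.5 -25.3]
(300, 292) [-17.9  46.6 -24.5]
(560, 292) [ 43.4  46.5 -24.7]
(612, 292) [ 55.5  46.6 -24.4]
(110, 500) [-68.5  -7.7 -25.5]
(655, 325) [ 66.4  38.7 -24.1]
-70.12723787341737 47.59907163534217
57.03097686807254 47.52097230891036
17267 [-8.17102627e-03 -8.34458096e-03 -2.43179513e+01]
```

Emit:
servo_tool(
  moves="0.002 -0.0005 -0.01 1.3 3.8 0; 0.0045 -0.001 -0.025 2.6 7.6 0; 0.007 -0.002 -0.04 3.92 11.36 0; 0.007 -0.002 -0.048 3.92 11.36 0; 0.007 -0.002 -0.0525 3.92 11.36 0; 0.007 -0.002 -0.0525 3.92 11.36 0; 0.007 -0.002 -0.0525 3.92 11.36 0",
)

```text
t: 7.55
ee_pos: [534.6, 1.1, 107.8]
orientation: [-1.16, 1.626, -1.317]
ft_force: [-1.3, -0.8, -1.7]
width: 21.9
```

```bash
python3 - <<'E'
from h import *
d=snap('wrist','wc2'); o=d['obs']; M0=R.from_rotvec(o['orientation']).as_matrix(); p0=o['ee_pos']; print(o['t'],p0,o['width'],o['ft_force'])
for a in [(30,1.5,12),(2,1.5,12),(0,1.5,12)]:
    p,M=pose(*a); print(a,p.round(1),*[x.round(4) for x in rel(p0,M0,p,M)])
crop(d,'wc2c',170,470,60,300,2.6)
E
```

```text
7.55 [534.56325508   1.06452228 107.79656371] 21.885738638113025 [-1.32120021 -0.80525754 -1.74984561]
(30, 1.5, 12) [5.347e+02 5.000e-01 1.050e+02] [ 0.0002 -0.0006 -0.0028] [-0.0053  0.053  -0.0148]
(2, 1.5, 12) [561.2  -8.7 105. ] [ 0.0266 -0.0097 -0.0028] [-0.0053  0.053  -0.0148]
(0, 1.5, 12) [563.1  -9.3 105. ] [ 0.0285 -0.0104 -0.0028] [-0.0053  0.053  -0.0148]
```

View pics/wc2c.png

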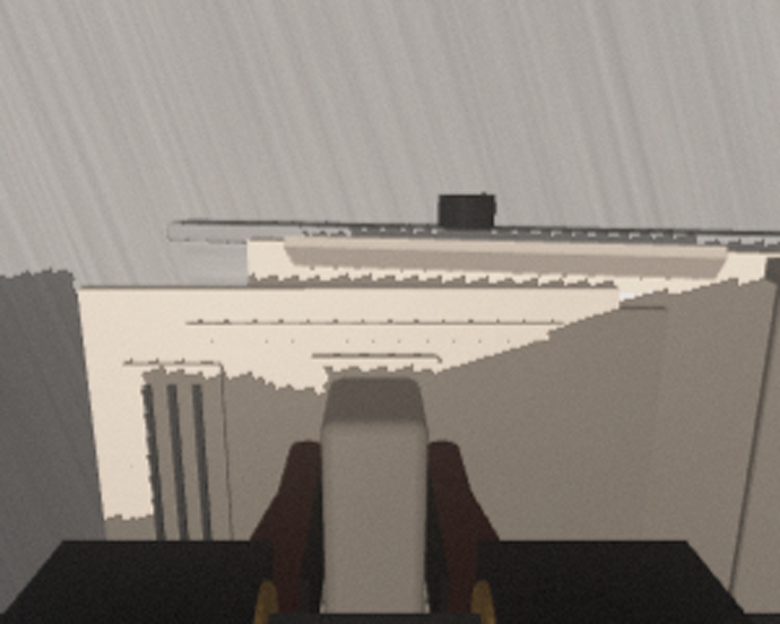

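Emit:
servo_tool(
  moves="0 -0.0005 -0.0015 0 0 0; 0 -0.0005 -0.003 0 0 0; 0 -0.0005 -0.003 0 0 0",
)

```text
t: 7.98
ee_pos: [534.4, 0.5, 104.1]
orientation: [-1.161, 1.627, -1.317]
ft_force: [-0.4, 0.1, -0.9]
width: 22.1
```

Emit:
servo_tool(
  moves="0 0 -0.001 0 0 0; 0 0 -0.001 0 0 0",
)

```text
t: 8.22
ee_pos: [534.6, 0.5, 103.4]
orientation: [-1.16, 1.627, -1.317]
ft_force: [0.3, 1.4, 1.3]
width: 21.7
```

Emit:
servo_tool(
  moves="0 0 0.001 0 0 0; 0.0057 -0.002 0.001 0 0 0; 0.0113 -0.0039 0.001 0 0 0; 0.017 -0.0059 0.001 0 0 0; 0.0189 -0.0065 0.001 0 0 0; 0.0189 -0.0065 0.001 0 0 0",
)

```text
t: 8.98
ee_pos: [553.5, -6.1, 104.1]
orientation: [-1.161, 1.627, -1.317]
ft_force: [-0.1, 0.3, -1.9]
width: 21.8
```

Emit:
servo_tool(
  moves="0.0028 -0.001 0 0 0 0; 0.0057 -0.002 0 0 0 0; 0.0066 -0.0023 0 0 0 0; 0.0066 -0.0023 0 0 0 0",
)

```text
t: 9.48
ee_pos: [560.1, -8.4, 104.2]
orientation: [-1.16, 1.627, -1.317]
ft_force: [-0.4, -0.4, -2.0]
width: 21.9
```

Emit:
servo_tool(
  moves="0.0019 -0.0006 0 0 0 0; 0.0019 -0.0006 0 0 0 0",
)

```text
t: 9.72
ee_pos: [562.1, -9.0, 104.2]
orientation: [-1.16, 1.627, -1.317]
ft_force: [0.3, 0.1, -2.3]
width: 22.3
```

Emit:
servo_tool(
  moves="0.001 -0.0003 0 0 0 0; 0.001 -0.0003 0 0 0 0",
)

```text
t: 9.98
ee_pos: [563.0, -9.3, 104.2]
orientation: [-1.16, 1.627, -1.317]
ft_force: [-0.2, -0.4, -1.8]
width: 22.0
```

Emit:
servo_tool(
  moves="0.001 -0.0003 0 0 0 0; 0.001 -0.0003 0 0 0 0",
)

```text
t: 10.22
ee_pos: [563.7, -9.5, 104.1]
orientation: [-1.161, 1.627, -1.317]
ft_force: [-0.8, 0.5, -1.1]
width: 21.7
```

Emit:
servo_tool(
  moves="0.001 -0.0003 0 0 0 0; 0.001 -0.0003 0 0 0 0",
)

```text
t: 10.48
ee_pos: [563.9, -9.6, 104.1]
orientation: [-1.162, 1.629, -1.316]
ft_force: [-4.7, 2.7, 2.0]
width: 22.0
```

```bash
python3 - <<'E'
from h import *
p0,M0=pose(0,0.7,12)
for a in [(0,.7,10),(0,.7,8),(0,0.5,7),(0,.5,6),(0,.3,5)]:
    p,M=pose(*a); print(a,*[x.round(4) for x in rel(p0,M0,p,M)])
E
```

```text
(0, 0.7, 10) [-0.0014  0.0005 -0.0022] [-0.6511 -1.891  -0.    ]
(0, 0.7, 8) [-0.0027  0.0009 -0.0045] [-1.3023 -3.7821 -0.    ]
(0, 0.5, 7) [-0.0034  0.0012 -0.0058] [-1.6278 -4.7276 -0.    ]
(0, 0.5, 6) [-0.004   0.0014 -0.007 ] [-1.9534 -5.6731  0.    ]
(0, 0.3, 5) [-0.0046  0.0016 -0.0083] [-2.279  -6.6186  0.    ]
```

Emit:
servo_tool(
  moves="-0.0014 0.0005 -0.0022 -0.65 -1.89 0; -0.0027 0.0009 -0.0045 -1.3 -3.78 0; -0.0034 0.0012 -0.0058 -1.63 -4.73 0; -0.0034 0.0012 -0.0058 -1.63 -4.73 0",
)

```text
t: 10.98
ee_pos: [560.8, -8.5, 98.3]
orientation: [-1.109, 1.555, -1.373]
ft_force: [-4.5, 1.6, -0.7]
width: 21.6
```

```bash
python3 - <<'E'
from h import *
d=snap('wrist','wc3'); o=d['obs'];print(o['t'],o['ee_pos'],o['ft_force'],o['moment'])
crop(d,'wc3c',170,470,60,300,2.6)
E
```

```text
10.975 [560.80771269  -8.46620781  98.26595146] [-4.52061362  1.63168061 -0.68559285] [ 0.25222753  0.85407404 -0.02132295]
```

View pics/wc3c.png

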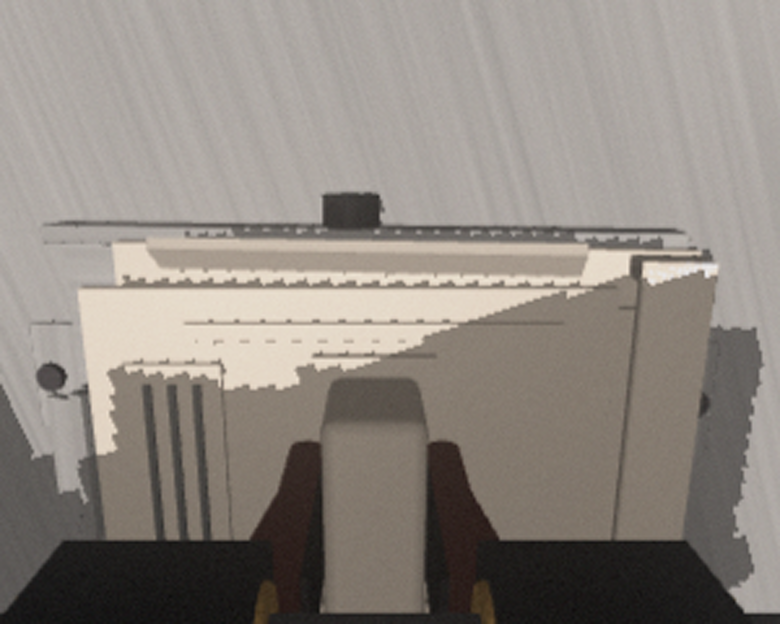

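Emit:
servo_tool(
  moves="-0.0006 0.0002 -0.0013 -0.33 -0.95 0; -0.0006 0.0002 -0.0013 -0.33 -0.95 0",
)

```text
t: 11.28
ee_pos: [560.3, -8.3, 96.9]
orientation: [-1.099, 1.54, -1.384]
ft_force: [-5.7, 1.6, -0.6]
width: 22.0
```

Emit:
servo_tool(
  moves="-0.0006 0.0002 -0.0013 -0.33 -0.95 0; -0.0006 0.0002 -0.0013 -0.33 -0.95 0",
)

```text
t: 11.52
ee_pos: [559.8, -8.1, 95.8]
orientation: [-1.088, 1.525, -1.395]
ft_force: [-5.6, 2.1, 1.1]
width: 22.0
```

Emit:
servo_tool(
  moves="-0.0006 0.0002 -0.0011 -0.33 -0.95 0; -0.0006 0.0002 -0.0011 -0.33 -0.95 0",
)

```text
t: 11.78
ee_pos: [559.2, -7.9, 94.6]
orientation: [-1.078, 1.51, -1.406]
ft_force: [-4.9, 2.0, 1.6]
width: 21.9
```

Emit:
servo_tool(
  moves="0 0 0 0 0 0; 0 0 0 0 0 0; 0 0 0 0 0 0; 0 0 0 0 0 0",
  hand=130,
)

```text
t: 12.28
ee_pos: [560.1, -8.2, 94.8]
orientation: [-1.076, 1.508, -1.407]
ft_force: [-0.9, 0.9, 0.5]
width: 43.1
```

```bash
python3 - <<'E'
from h import *
d=snap('wrist','wr1'); o=d['obs'];print(o['t'],o['ee_pos'],o['ft_force'],o['width'])
crop(d,'wr1c',170,470,60,300,2.6)
P=cloud(d);m=(P[...,2]>58)&(P[...,2]<85); m[:175]=False; m[265:]=False; m[:,:200]=False;m[:,410:]=False
m[190:,290:345]=False
q=P[m]-C; u=q@X; k=(u<-12)&(u>-140); A=np.c_[u,q@Y,np.ones(len(q))][k]; z=q[k][:,2]
for _ in range(3):
    s=np.linalg.lstsq(A,z,rcond=None)[0]; g=abs(A@s-z)<2; A,z=A[g],z[g]
print(len(z),s,np.degrees(np.arctan(s[:2])))
E
```

```text
12.275 [560.0824949   -8.15271582  94.75634931] [-0.90985343  0.87863536  0.47524637] 43.12628683791532
10899 [-0.08188437 -0.01301167  4.77836298] [-4.68118492 -0.74547187]
```

View pics/wr1c.png

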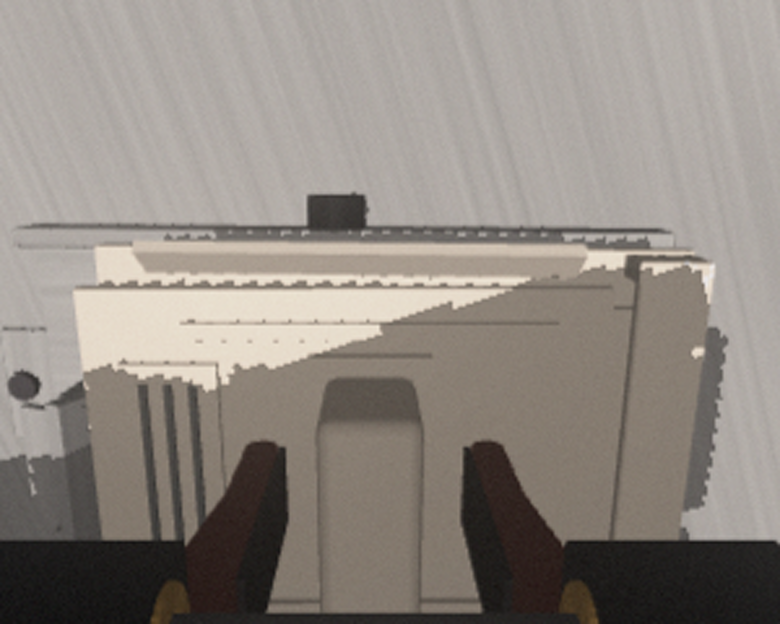

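Emit:
servo_tool(
  moves="0.001 -0.0003 0.015 0 0 0; 0.0025 -0.0008 0.035 0 0 0; 0.004 -0.0014 0.06 0 0 0; 0.004 -0.0014 0.075 0 0 0; 0.004 -0.0014 0.075 0 0 0",
)

```text
t: 12.95
ee_pos: [564.5, -9.5, 171.2]
orientation: [-1.074, 1.507, -1.408]
ft_force: [0.0, -0.0, -0.5]
width: 42.8
```

```bash
python3 - <<'E'
from h import *
d=snap('wrist','wr2'); o=d['obs'];print(o['t'],o['ee_pos'],o['ft_force'],o['width'])
M0=R.from_rotvec(o['orientation']).as_matrix()
crop(d,'wr2c',170,470,60,300,2.6)
P=cloud(d)
q=P-C; u=q@X; v=q@Y; m=(u<-15)&(u>-136)&(abs(v)<46)&(q[...,2]>-3)&(q[...,2]<22)
A=np.c_[u[m],v[m],np.ones(m.sum())]; z=q[...,2][m]
for _ in range(5):
    s=np.linalg.lstsq(A,z,rcond=None)[0]; g=abs(A@s-z)<2; A,z=A[g],z[g]
print(len(z),s,np.degrees(np.arctan(s[:2])),'u range',np.percentile(A[:,0],[0,100]),A[:,1].min(),A[:,1].max())
pt=C+X*(-117.2); pt[2]=110+0
print('to above pad',*[x.round(4) for x in rel(o['ee_pos'],M0,pt,R.from_euler('z',-19,degrees=True).as_matrix()@B)])
E
```

```text
12.95 [564.53144857  -9.47499553 171.16028452] [ 0.03608822 -0.0323779  -0.52849287] 42.821735109344786
8602 [-8.26497158e-02 -8.63611089e-04  4.41975303e+00] [-4.72474123 -0.04948126] u range [-135.99417293  -15.01843004] -45.98968074135334 45.93428326456645
to above pad [-0.0533  0.018  -0.0612] [-1.2919 -3.6168 -0.0041]
```

View pics/wr2c.png

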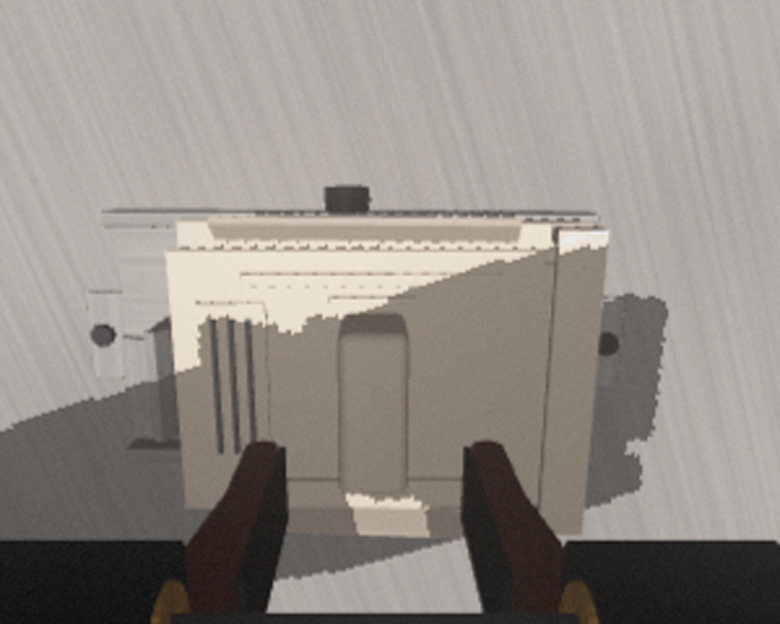

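Emit:
servo_tool(
  moves="-0.02 0.007 0 -1.3 -3.6 0; -0.04 0.0135 0 -1.3 -3.6 0; -0.0535 0.018 0 -1.3 -3.6 0; -0.0535 0.018 -0.02 -1.3 -3.6 0; -0.0535 0.018 -0.04 -1.3 -3.6 0; -0.0535 0.018 -0.055 -1.3 -3.6 0; -0.0535 0.018 -0.06 -1.3 -3.6 0; -0.0535 0.018 -0.06 -1.3 -3.6 0",
  hand=255,
)

```text
t: 14.0
ee_pos: [510.2, 8.5, 109.4]
orientation: [-1.037, 1.452, -1.448]
ft_force: [-1.0, 0.5, 0.4]
width: 0.7
```

Emit:
servo_tool(
  moves="0 0 -0.005 0 0 0; 0 0 -0.012 0 0 0; 0 0 -0.012 0 0 0",
)

```text
t: 14.38
ee_pos: [509.9, 8.5, 97.3]
orientation: [-1.037, 1.452, -1.448]
ft_force: [-0.9, 0.4, 0.1]
width: 0.5
```

```bash
python3 - <<'E'
from h import *
d=snap('wrist','wp1'); o=d['obs'];print(o['t'],o['ee_pos'],o['ft_force'],o['width'])
crop(d,'wp1c',170,470,60,300,2.6)
E
```

```text
14.375 [509.87197909   8.54652678  97.25749871] [-0.88514088  0.42468703  0.14102594] 0.4743891340147947
```

View pics/wp1c.png

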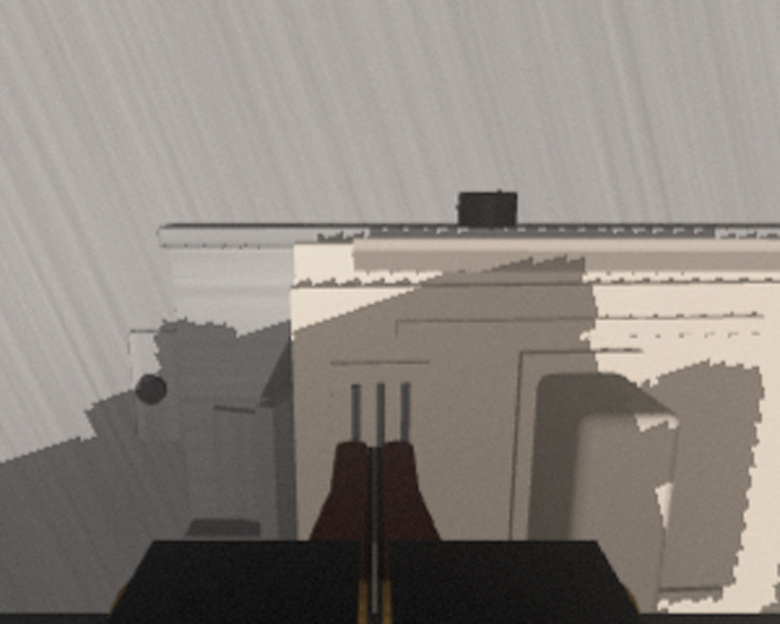

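Emit:
servo_tool(
  moves="0 0 -0.0015 0 0 0; 0 0 -0.003 0 0 0; 0 0 -0.003 0 0 0",
)

```text
t: 14.8
ee_pos: [510.2, 8.6, 94.6]
orientation: [-1.036, 1.451, -1.448]
ft_force: [0.5, 0.0, 0.3]
width: 0.7
```

Emit:
servo_tool(
  moves="0 0 -0.001 0 0 0; 0 0 -0.002 0 0 0",
)

```text
t: 15.05
ee_pos: [510.2, 8.6, 93.1]
orientation: [-1.036, 1.451, -1.448]
ft_force: [-2.4, 0.2, 8.1]
width: 0.7
```

Emit:
servo_tool(
  moves="0 0 -0.001 0 0 0; 0 0 -0.0015 0 0 0",
)

```text
t: 15.3
ee_pos: [510.1, 8.7, 91.6]
orientation: [-1.036, 1.452, -1.448]
ft_force: [-2.9, 1.1, 7.7]
width: 0.5
```

Emit:
servo_tool(
  moves="0 0 -0.001 0 0 0; 0 0 -0.0015 0 0 0",
)

```text
t: 15.55
ee_pos: [510.2, 8.6, 89.8]
orientation: [-1.036, 1.451, -1.448]
ft_force: [-0.7, 0.6, 2.3]
width: 0.6
```

Emit:
servo_tool(
  moves="0 0 -0.001 0 0 0; 0 0 -0.0015 0 0 0",
)

```text
t: 15.8
ee_pos: [510.1, 8.6, 88.0]
orientation: [-1.037, 1.452, -1.448]
ft_force: [-1.0, 0.9, 2.1]
width: 0.4
```

Emit:
servo_tool(
  moves="0 0 -0.0005 0 0 0; 0 0 -0.001 0 0 0",
)

```text
t: 16.05
ee_pos: [510.2, 8.5, 87.0]
orientation: [-1.036, 1.451, -1.448]
ft_force: [-0.2, 0.8, 0.4]
width: 0.3
```

Emit:
servo_tool(
  moves="0 0 -0.0005 0 0 0; 0 0 -0.001 0 0 0",
)

```text
t: 16.3
ee_pos: [510.2, 8.5, 86.1]
orientation: [-1.036, 1.451, -1.448]
ft_force: [0.1, -0.2, -0.1]
width: 0.4
```

Emit:
servo_tool(
  moves="0 0 -0.0005 0 0 0; 0 0 -0.001 0 0 0",
)

```text
t: 16.55
ee_pos: [510.2, 8.6, 85.3]
orientation: [-1.036, 1.451, -1.448]
ft_force: [-1.8, 0.4, 7.7]
width: 0.4
```

```bash
python3 - <<'E'
from h import *
d=snap('wrist','wp2'); o=d['obs'];print(o['t'],o['ee_pos'],o['ft_force'],o['width'])
crop(d,'wp2c',170,470,60,300,2.6)
E
```

```text
16.55 [510.24751947   8.55431761  85.33215256] [-1.81167777  0.39429218  7.72824429] 0.3500342005579771
```

View pics/wp2c.png

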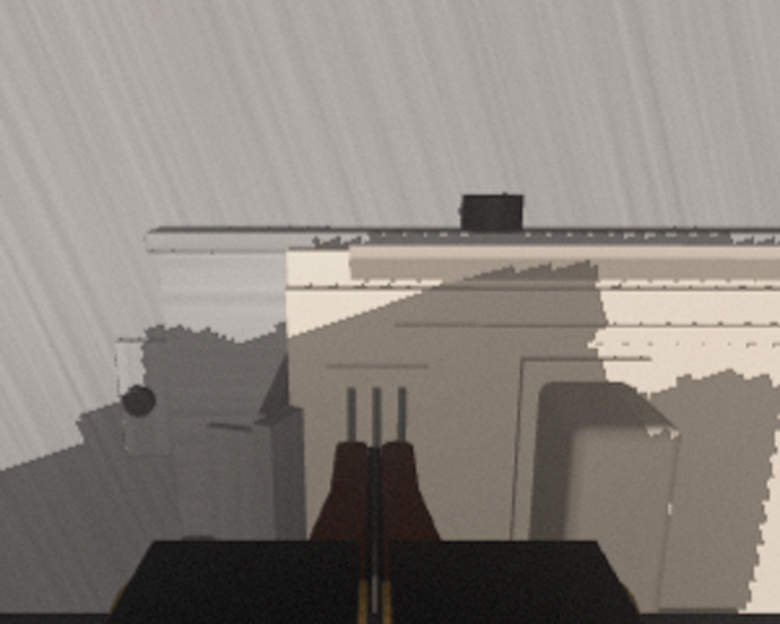

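Emit:
servo_tool(
  moves="0 0 0.01 0 0 0; 0 0 0.04 0 0 0; 0 0 0.08 0 0 0; 0.02 -0.007 0.11 0 0 0; 0.04 -0.014 0.11 0 0 0; 0.045 -0.016 0.11 0 0 0; 0.045 -0.016 0.11 0 0 0",
)

```text
t: 17.48
ee_pos: [554.5, -7.4, 194.8]
orientation: [-1.037, 1.453, -1.448]
ft_force: [-1.1, 0.9, -0.1]
width: 0.4
```

```bash
python3 - <<'E'
from h import *
d=snap('wrist','wf1'); o=d['obs'];print(o['t'],o['ee_pos'],o['ft_force'])
crop(d,'wf1c',200,410,110,260,3.7)
P=cloud(d)
q=P-C; u=q@X; v=q@Y
for nm,m in dict(plate=(u<-15)&(u>-134)&(abs(v)<46)&(q[...,2]>-3)&(q[...,2]<22),deckpart=(u<-15)&(u>-50)&(abs(v)<40)&(q[...,2]<10)).items():
    A=np.c_[u[m],v[m],np.ones(m.sum())]; z=q[...,2][m]
    for _ in range(5):
        s=np.linalg.lstsq(A,z,rcond=None)[0]; g=abs(A@s-z)<1.5; A,z=A[g],z[g]
    print(nm,len(z),s,np.degrees(np.arctan(s[:2])))
for uu in range(-150,-125,2):
    m=(abs(u-uu)<1)&(abs(v)<15); print(uu,np.percentile(P[m][:,2],[10,50,90]).round(1) if m.any() else None)
E
```

```text
17.475 [554.53630404  -7.43287413 194.80368046] [-1.0659882   0.91640294 -0.11046344]
plate 6287 [-9.74799868e-03  9.87209383e-04  4.36907663e+00] [-0.55850149  0.05656291]
deckpart 2388 [-5.34557800e-03  9.94945132e-04  4.52686834e+00] [-0.30627614  0.05700614]
-150 [68.8 69.9 70.6]
-148 [70.2 70.7 71. ]
-146 [ 78.2 264.5 274.6]
-144 [259.4 266.9 275.1]
-142 [ 78.9  80.4 274. ]
-140 [74.6 76.7 78.5]
-138 [70.7 72.3 74.6]
-136 [64.  67.8 70.2]
-134 [63.9 64.6 65.7]
-132 [63.9 64.7 65.5]
-130 [64.8 66.4 67.3]
-128 [66.  66.8 67.6]
-126 [66.3 67.  67.7]
```

View pics/wf1c.png

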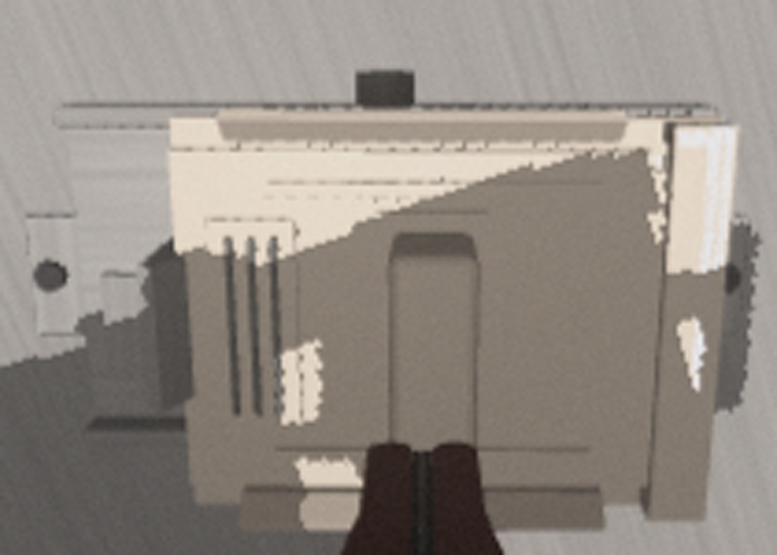

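```bash
python3 - <<'E'
from h import *
d=snap('top','top2'); a=load('top1')
df=np.abs(d['depth']-a['depth']); m=((df>12)&(a['depth']>0)&(d['depth']>0)).astype(np.uint8)
n,l,s,c=cv2.connectedComponentsWithStats(m)
print([(s[i].tolist()) for i in range(1,n) if s[i][4]>25])
print(ctrl.get_obs()['t']); print(ctrl.close_job())
E
```

```text
[[364, 37, 13, 16, 33], [616, 55, 12, 8, 26], [576, 56, 9, 15, 33], [207, 61, 8, 16, 30], [308, 62, 7, 14, 26], [390, 66, 9, 13, 26], [625, 73, 7, 15, 28], [225, 78, 15, 18, 35], [43, 128, 9, 14, 35], [201, 145, 163, 255, 23828], [380, 199, 18, 12, 110], [10, 300, 198, 100, 11518]]
17.575
the job is handed in; nothing more can be done
None
```

The tub is closed with the oblong lid, and I handed the job in at 17.6 s with the gripper clear of everything.

**What I did:** I gripped the lid by its bar and tilted it 12° tongue-low. I pushed it under the lip until it met the back stop at about 5 N, about 1 mm beyond my camera estimate. I then eased the pad end down onto the latch slope and let go. Last, I pressed the pad with closed fingertips until it snapped and sat home.

**Checks:**
- **Force:** the highest reading while pressing was about 8 N, and the same when the lid bottomed out. Readings come only at the end of each move, so a brief peak could have been higher.
- **Lid height:** the fingertips bottomed out at a TCP height of 85.3 mm, against the expected 85. In the last wrist picture and depth map, the lid's top is about 64.6 mm high at both ends (64 expected, within calibration error).
- **Latch:** the nose is back at its rest position, over the lid's edge.
- **Plane fit:** a straight fit over the whole lid gave a 0.56° tilt. I put this down to the raised pad being included, and went by the matching heights at the two ends.
- **Other things:** comparing the top view before and after showed changes where the lid was picked up and in the arm's old and new areas. The rest were small noise patches. The arm's area covered the holder and part of the bench, so anything under it wasn't checked; I never contacted the square lid or the other things.

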